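# Strip a plaster mould and set out the beaker

## Robot

A 7-joint arm with a two-finger parallel gripper is mounted at the origin on the work surface. World frame = base frame: x ahead of the robot, y to its left, z up, the work surface at z = 0. Lengths are in mm, angles in rad, forces in N, time in s.
With the tool pointing down it reaches from about 425 to 950 mm from the base axis. Payload 16.7 kg.
Tool frame: the origin (TCP) lies midway between the tips of the shut fingers; the grasp point (between the pads) lies 19 mm behind it; z points along the fingers, x is the direction in which the jaws open and shut, and the axes are right-handed (so a half turn about z gives the same grasp; the last joint's range is limited). The gripper opens to 94 mm and grips with 3 to 60 N. Pads are 16 mm wide; open, the fingers measure 119 mm over their backs; the gripper's body (75 mm by 177 mm) begins 78 mm behind the grasp point.
Start: joints at [-0.149, 0.426, 0.074, 1.606, -0.034, 1.111, -0.067], TCP at [674.962, -0.018, 205.467] pointing down, gripper open.
Joint ranges: [-2.85, 2.85], [-0.5, 2.14], [-1.23, 1.37], [0.21, 2.46], [-1.02, 4.16], [0.16, 2.05], [-2.73, 2.73]. Speed limits (rad/s): [1.89, 1.89, 2.39, 2.39, 3.01, 3.01, 3.01].

## Interface

Orientations are given as [roll, pitch, yaw] about the fixed x, y, z axes, in that order (R = Rz(yaw) Ry(pitch) Rx(roll)).
In Python, from plant import robot, camera, get_calibration, close_job, models gives the robot as it stands. The module is installed in compiled form; this text tells all that it offers.
- The arm moves only by the tool step_arm, never from a script. Its argument "motion" is a list of rows, each an object with "xyz": the shift along the world's x, y, z in mm, a list of three; "delta_rot": the turn, a rotation vector about the world's x, y, z in rad, a list of three. A call has 1 to 5 rows; each row shifts and turns the commanded pose from where the row before left it; what a row does not reach is not made up. A row lasts 1/12 s, in which the tool goes at most 41.7 mm and 7.16 degrees, less where a joint would pass 70% of its speed; a pose out of reach is approached as far as the arm can. A call with a gripper value outside its range is refused whole. "hand" is the closure, from 0 (fully open) to 1 (shut), set as the call begins (left out, the last holds). The fingers move at their own pace and stop on an object; "squeeze" is the grip in N (left out, the last holds). Time passes only in rows, so rows that do not move let the fingers close. It gives the time, the measured TCP pose, the force and the opening at its end, in the units of the state.
- robot.sense(): the state, without advancing time (a new reading comes with each control period).
- camera(name): name is "scene" or "side" or "wrist"; returns (picture, depth): 384x512x3 uint8, blue, green, red; 384x512 float32, mm along the optical axis (not along the pixel's ray), 0 where there is no reading.
- get_calibration(name): a dict with "vertical_fov" (degrees; the focal length in pixels is half the picture's height over the tangent of half this angle, whatever the lens; pixels are square), "cx", "cy" (the principal point, pixels), "position" and "orientation" of the camera in the world; the wrist camera has in their place "hand_eye" (4x4, takes a point from camera to tool coordinates, whose origin is the TCP and whose axes are the tool frame's). Camera axes: x right, y down, z forward; pixel columns grow to the right and rows downward; lengths in mm; the calibration is good to about 2 mm. A picture is of the moment at which its call begins: read the wrist's pose just before it. get_calibration takes no time and is no camera call.
- close_job(): hands the job in, once; it reports no verdict.
Trained networks look in the newest picture that a camera, given by its name, has taken for a name from the list of things; names that differ only in an ending like _2 or _b are one class to them, and where a whole thing is asked for, a point or a joint stands for the part that bears it (a point fixed in the world has none). Each returns a list of dicts, best first, with "conf" (0 to 1); they miss things now and then, are a little off and sometimes report something else, mostly with a low value. They report only what shows in the picture. A call takes as long as a camera call. They do not tell look-alikes from the thing itself.
- models.find_in(camera, target): "extent" ([left, top, width, height] as shares, 0 to 1, of the picture: columns of its width, rows of its height, round what is visible of it).
- models.landmark_of(camera, target): "centre" ([column, row] as shares, 0 to 1, of the picture: columns of its width, rows of its height: a listed point, or the origin of a listed thing).
The state is a dict: "t": time; "q": joint angles; "qvel": joint speeds; "tau": joint torques, N m; "eef_pos": TCP position; "tcp_rot": TCP orientation; "ft_force": force on the tool from outside, world axes, zero at the start; "moment": the same for the moment, N m; "finger_gap": finger opening in mm.
Only numpy, scipy, OpenCV 4.12 (cv2) and the standard library are available. Lean on these libraries where they do the work, as an engineer would, in place of code of your own. Each camera call takes 0.05 s, during which the arm holds its last target. There are 200 camera calls.

## Task

Take the closed plaster mould apart in the reverse order of its assembly: swing the retaining bar well aside and leave it open, lift out the knobbed core and stand it upright in the plastic tray, then lift off the collar and stand it flange-down in the same tray, each flat on the tray's floor. Last, draw the dry clay beaker out of the mould block and stand it upright on the wooden ware board, in the free middle between the pinch bowl and the dish. Never let the beaker tip over, and leave the bowl, the dish and the small plaster block in the tray where they are.

Things in the scene. Friction and masses are not known exactly. Their poses are not given: they have to be found in the camera images.
- mould: Fixed mould base: plywood board 220 x 170 x 12, on it a plaster block 150 x 150, top at z 57, with a vertical hole 50 wide, floor at z 17. Origin: on the table, under the hole's axis. A steel post 16 wide, to z 183, stands at x +100, y 0 and carries the bar. On the hole's axis: beaker in the hole, collar round it on the block, core on the collar, bar 5 above the core's knob.
- bar (a joint): Angle of the retaining bar, rad: flat steel, 16 wide, 10 thick, underside at z 168, reaching 145 from the post, turning level about it. 0: it lies over the hole, pointing along the mould's -x; it grows to a stop at 1.75 as its free end swings to the mould's +y (1.57: points along +y). Light friction (1 N at the knob); stays where it is left.
- bar_knob (a point): Grip point on the bar's upright black knob: cylinder 22 in diameter, 42 high, on the bar's upper side near the free end, 135 from the post's axis. The point is on the knob's axis, 24 above the bar's upper face, 18 below the knob's top, 202 above the table.
- core: Loose plaster core, round about its z, 76 high, 0.12 kg. Origin: centre of its foot. Plug 32 in diameter at the foot, 34 at z 32; flange 66 in diameter, z 32 to 42; grip knob z 42 to 76, 24 in diameter below, 27 above z 66. At the start its flange lies on the collar's top, foot 87 above the table.
- collar: Loose plaster collar, open at both ends, 0.22 kg. Origin: centre of its underside; z up its axis. Flange 116 in diameter, z 0 to 15; neck 68 in outer diameter, z 15 to 62; bore 56. At the start it lies on the block (origin 57 above the table) round the beaker and must rise over 60 straight up to clear it.
- cup: Loose beaker of dark dry clay, about 0.12 kg, open on top: 100 high, 42 in outer diameter at the foot, widening evenly to 50 at the rim, wall 4. Origin: centre of its foot; z up to the mouth. At the start it stands in the mould's hole, foot 17 above the table, so it must rise over 40 straight up to be clear of the block.
- tray: Fixed shallow grey plastic tray for the mould's parts, 340 (x) x 200 (y), walls 5 thick and 30 high, floor 5 above the table. Origin: centre of its underside. It is on the robot's left or right. The small plaster block stands in its -x end, about 120 from the middle; the rest is free.
- wareboard: Fixed wooden ware board on two battens, 380 (x) x 180 (y), upper face 32 above the table. Origin: centre of its underside, on the table. It is on the other side of the robot from the tray. The pinch bowl and the dish stand near its two ends, about 125 either side of the middle, in either order.
- bowl: Loose pinch bowl of dark clay, 90 in diameter, 55 high, on the ware board; origin at the centre of its underside. To be left alone.
- dish: Loose shallow dish of dark clay, 104 in diameter, 22 high, on the ware board; origin at the centre of its underside. To be left alone.
- sprig: Loose small plaster block, 58 x 75 x 26, in the tray; origin at the centre of its underside. To be left alone.
Mind the look-alikes: they are no part of the job. What is shaped like the core but green, purple or yellow is not meant.

How it is judged:
By the outcome, as a careful person would: the job done as asked, in the order asked, and still so for the second after the job is handed in, with the robot touching nothing.
It also fails if it takes over 72 s, if anything falls off the work surface, if the arm or the gripper's body presses on something with over 40 N, if the wrist force passes 120 N, or if a joint passes its speed limit or range.

## Working session

There is one attempt and no reset: what is moved stays moved. The work goes in short steps, Python scripts to look and compute and a tool call to move; the robot and the scene stay as the last step left them, time stands still between calls to the robot, and variables do not carry over. Pictures are saved under pics/ and viewed, about 8 in all and at most 12, crops included, and the job is handed in when it is done.

Besides the shell and the picture viewer there is one more tool, called after "Call:" in YAML: its name, and indented under it one key for each argument. step_arm: Moves the arm, as the interface text tells. Its arguments: {"type":"object","properties":{"motion":{"type":"array","items":{"type":"object","properties":{"xyz":{"type":"array","items":{"type":"number"}},"delta_rot":{"type":"array","items":{"type":"number"}}}}},"hand":{"type":"number"},"squeeze":{"type":"number"}},"required":["motion"]}

```bash
mkdir -p pics; cat > h.py <<'E'
import numpy as np, cv2
from scipy.spatial.transform import Rotation as R
from plant import robot, camera, get_calibration, close_job, models
def K(n):
    c=get_calibration(n); f=192/np.tan(np.radians(c["vertical_fov"])/2); return f,c["cx"],c["cy"],c
def pose(n,s=None):
    c=get_calibration(n)
    if "hand_eye" in c:
        T=np.eye(4);T[:3,:3]=R.from_euler('xyz',s["tcp_rot"]).as_matrix();T[:3,3]=s["eef_pos"]
        return T@np.array(c["hand_eye"])
    T=np.eye(4);o=np.array(c["orientation"]);T[:3,:3]=o if o.shape==(3,3) else R.from_euler('xyz',o).as_matrix();T[:3,3]=c["position"];return T
def ray(n,u,v,s=None):
    f,cx,cy,_=K(n);T=pose(n,s);return T[:3,3],T[:3,:3]@np.array([(u-cx)/f,(v-cy)/f,1.])
def atz(n,u,v,z,s=None):
    o,d=ray(n,u,v,s);return o+d*(z-o[2])/d[2]
def cloud(n,dep,s=None):
    f,cx,cy,_=K(n);T=pose(n,s);v,u=np.mgrid[:384,:512]
    P=np.stack([(u-cx)/f*dep,(v-cy)/f*dep,dep],-1)@T[:3,:3].T+T[:3,3];P[dep<=0]=np.nan;return P
E
cat > a.py <<'E'
from h import *
s=robot.sense();print(s["t"],s["eef_pos"],s["tcp_rot"],s["finger_gap"])
for n in ["scene","side"]:
    print({k:np.round(v,3).tolist() for k,v in get_calibration(n).items()})
    im,d=camera(n);cv2.imwrite(f"pics/{n}0.png",im);np.save(n+"0",d)
P={}
for n in ["scene","side"]:
    for t in ["bar_knob","core","collar","tray","wareboard","bowl","dish","sprig","mould"]:
        r=models.landmark_of(n,t)
        print(n,t,[(round(x["conf"],2),(np.array(x["centre"])*[512,384]).round().tolist()) for x in r[:3]])
print(robot.sense()["t"])
E
python3 a.py
```

```text
0.0 [ 6.74570172e+02 -5.09308233e-02  2.04769006e+02] [ 3.14146365e+00  1.28528274e-03 -5.83777547e-05] 94.08002331175753
{'vertical_fov': 43.091, 'cx': 255.063, 'cy': 199.47, 'position': [1169.629, -604.649, 1122.956], 'orientation': [-2.422, -0.011, 0.804]}
{'vertical_fov': 47.658, 'cx': 253.852, 'cy': 193.123, 'position': [200.885, 917.046, 917.426], 'orientation': [-2.232, 0.013, -2.775]}
scene bar_knob [(0.7, [231.0, 181.0]), (0.62, [246.0, 235.0])]
scene core [(0.78, [241.0, 173.0]), (0.62, [361.0, 224.0]), (0.58, [270.0, 187.0])]
scene collar [(0.76, [243.0, 224.0]), (0.3, [243.0, 236.0])]
scene tray [(0.83, [313.0, 165.0]), (0.31, [247.0, 226.0])]
scene wareboard [(0.57, [152.0, 287.0])]
scene bowl [(0.74, [185.0, 313.0])]
scene dish [(0.58, [125.0, 254.0]), (0.4, [234.0, 183.0])]
scene sprig [(0.62, [246.0, 229.0]), (0.52, [315.0, 167.0])]
scene mould [(0.71, [243.0, 241.0])]
side bar_knob [(0.81, [274.0, 174.0])]
side core [(0.86, [306.0, 280.0]), (0.72, [264.0, 274.0]), (0.66, [161.0, 272.0])]
side collar []
side tray [(0.65, [234.0, 324.0])]
side wareboard [(0.77, [303.0, 173.0])]
side bowl [(0.8, [269.0, 167.0])]
side dish [(0.77, [341.0, 179.0])]
side sprig [(0.74, [277.0, 342.0])]
side mould [(0.96, [262.0, 225.0])]
1.0
```

```bash
cd pics; python3 -c "
import cv2
a=cv2.imread('scene0.png');b=cv2.imread('side0.png')
a=cv2.resize(a[110:350,80:400],None,fx=2.5,fy=2.5);b=cv2.resize(b[90:370,100:440],None,fx=2.1,fy=2.1)
cv2.imwrite('a1.png',a);cv2.imwrite('b1.png',b)"
```

```text
(no output)
```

View pics/a1.png

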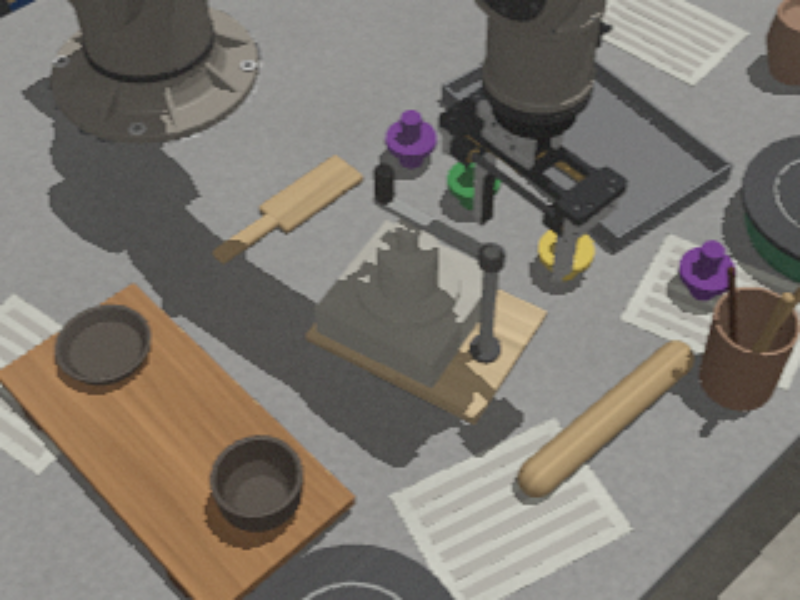

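View pics/b1.png

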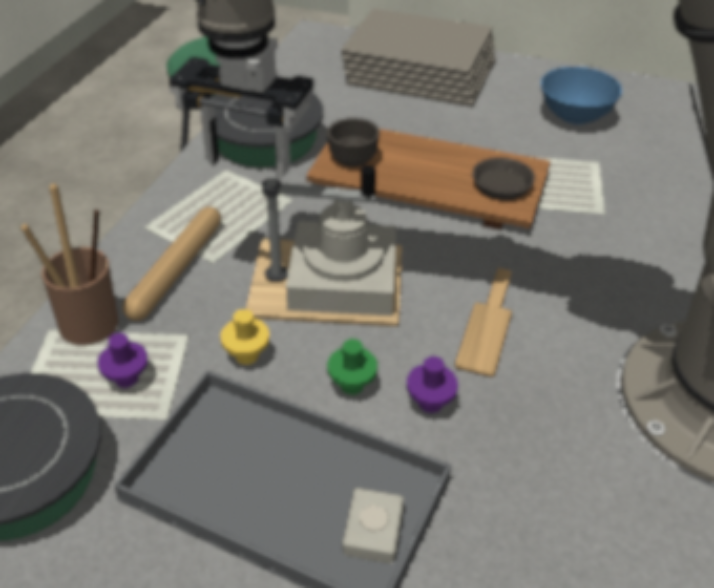

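```bash
cat > b.py <<'E'
from h import *
def px(n,a): return [ (a[0]/2.5+80,a[1]/2.5+110), (a[0]/2.1+100,a[1]/2.1+90)][n=="side"]
def box(P,z0,z1,x,y):
    m=(P[...,2]>z0)&(P[...,2]<z1)&(P[...,0]>x[0])&(P[...,0]<x[1])&(P[...,1]>y[0])&(P[...,1]<y[1]); return P[m]
def rect(Q):
    r=cv2.minAreaRect(Q[:,:2].astype(np.float32));return np.round(r[0],1),np.round(r[1],1),round(r[2],1),len(Q)
C={n:cloud(n,np.load(n+"0.npy")) for n in["scene","side"]}
for n,a in [("scene",(383,185)),("side",(368,180))]: print("knob",n,atz(n,*px(n,a),202).round(1))
for n,a in [("scene",(490,255)),("side",(272,187))]: print("post",n,atz(n,*px(n,a),183).round(1))
for n,a in [("scene",(243,241)),("side",(262,225))]: print("mould",n,atz(n,*a,0).round(1))
for n,a in [("side",(234,324))]: print("tray",n,atz(n,*a,0).round(1))
for n,a in [("scene",(152,287)),("side",(303,173))]: print("board",n,atz(n,*a,0).round(1))
for n,a in [("scene",(185,313)),("side",(269,167))]: print("bowl",n,atz(n,*a,32).round(1))
for n,a in [("scene",(125,254)),("side",(341,179))]: print("dish",n,atz(n,*a,32).round(1))
print("sprig",atz("side",277,342,5).round(1))
tc=[px("side",a) for a in [(209,376),(449,469),(121,490)]]
print("traycorners",[atz("side",*a,30).round(0)[:2].tolist() for a in tc])
X=np.concatenate([C[n].reshape(-1,3) for n in C]);X=X[~np.isnan(X[:,0])]
m0=atz("side",262,225,0)
Q=box(X,52,62,(m0[0]-130,m0[0]+130),(m0[1]-130,m0[1]+130));print("block",rect(Q))
Q=box(X,176,186,(m0[0]-150,m0[0]+200),(m0[1]-130,m0[1]+130));print("bar",rect(Q), Q.min(0),Q.max(0))
Q=box(X,210,223,(m0[0]-150,m0[0]+100),(m0[1]-130,m0[1]+130));print("knob",rect(Q),Q.mean(0))
for n in C:
  Q=box(C[n],190,223,(m0[0]-150,m0[0]-20),(m0[1]-130,m0[1]+130));print(n,"knob",len(Q),np.median(Q,0) if len(Q) else 0)
b0=atz("side",303,173,0)
Q=box(X,27,37,(b0[0]-230,b0[0]+230),(b0[1]-180,b0[1]+180));print("boardtop",rect(Q))
t0=atz("side",234,324,0)
Q=box(X,22,34,(t0[0]-210,t0[0]+210),(t0[1]-150,t0[1]+150));print("trayrim",rect(Q))
E
python3 b.py
```

```text
knob scene [518.5 -41.6 202. ]
knob side [511.5 -34.1 202. ]
post scene [650.1 -16.4 183. ]
post side [637.9   1.1 183. ]
mould scene [559.7 -47.3   0. ]
mould side [552.6 -36.7   0. ]
tray side [491.7 330.4  -0. ]
board scene [ 504.4 -324.7    0. ]
board side [ 509.7 -353.3    0. ]
bowl scene [ 639.6 -317.4   32. ]
bowl side [ 623.7 -303.4   32. ]
dish scene [ 389.5 -324.7   32. ]
dish side [ 366.2 -319.1   32. ]
sprig [374.8 344.    5. ]
traycorners [[639.0, 221.0], [311.0, 253.0], [655.0, 412.0]]
block (array([566.4, -32. ]), array([184. , 157.7]), 15.9, 1824)
bar (array([583.1, -25.2]), array([160.3,  32.4]), 13.3, 438) [502.85842405 -48.45696436 176.02434414] [661.88940147   6.52398206 185.95791602]
knob (array([568. , -18.4]), array([132.3,  24.7]), 18.1, 143) [549.51328219 -24.93027961 217.1081704 ]
scene knob 93 [519.71135552 -41.95639145 213.93939932]
side knob 86 [512.04689278 -28.66222076 209.59100659]
boardtop (array([ 504.2, -329.8]), array([382.9, 188.7]), 0.6, 9198)
trayrim (array([490.3, 326.1]), array([207.4, 349.9]), 84.8, 2276)
```

Call:
step_arm:
  motion:
    - {"xyz":[0,0,40],"delta_rot":[0,0,-0.122]}
    - {"xyz":[-15,-4,35],"delta_rot":[0,0,-0.122]}
    - {"xyz":[-20,-4,20],"delta_rot":[0,0,-0.122]}
    - {"xyz":[-20,-4,0],"delta_rot":[0,0,-0.122]}
    - {"xyz":[-20,-4,0],"delta_rot":[0,0,-0.122]}

```text
t: 1.42
eef_pos: [599.7, -16.2, 301.9]
tcp_rot: [-3.14, -0.002, -0.616]
ft_force: [-0.1, 0.3, -0.3]
finger_gap: 94.0
```

Call:
step_arm:
  motion:
    - {"xyz":[-20,-4,0],"delta_rot":[0,0,-0.122]}
    - {"xyz":[-20,-4,0],"delta_rot":[0,0,-0.122]}
    - {"xyz":[-20,-4,0],"delta_rot":[0,0,-0.122]}
    - {"xyz":[-15,-5,0],"delta_rot":[0,0,-0.122]}
    - {"xyz":[-10,-5,0],"delta_rot":[0,0,-0.122]}

```text
t: 1.83
eef_pos: [513.6, -38.3, 300.7]
tcp_rot: [-3.141, 0.0, -1.226]
ft_force: [1.2, -0.0, 1.6]
finger_gap: 93.9
```

Call:
step_arm:
  motion:
    - {"xyz":[0,0,0],"delta_rot":[0,0,-0.122]}
    - {"xyz":[0,0,0]}
    - {"xyz":[0,0,0]}

```text
schema error: expected keys xyz, delta_rot
```

```bash
cat > c.py <<'E'
import sys
from h import *
tag=sys.argv[1]; 
s=robot.sense();print(s["t"],s["eef_pos"].round(1) if hasattr(s["eef_pos"],'round') else s["eef_pos"],s["tcp_rot"],s["finger_gap"],s["ft_force"])
im,d=camera("wrist");cv2.imwrite(f"pics/w{tag}.png",im);np.save("w"+tag,d)
for a in sys.argv[2:]:
    t,z=a.split("=")
    for x in models.landmark_of("wrist",t)[:2]:
        u,v=np.array(x["centre"])*[512,384];print(t,round(x["conf"],2),round(u),round(v),atz("wrist",u,v,float(z),s).round(1))
P=cloud("wrist",d,s);np.save("P"+tag,P)
E
python3 c.py 1 bar_knob=202 mould=0 core=87 collar=57
python3 -c "
from h import *
print(K('wrist'))
P=np.load('P1.npy');
m=(P[...,2]>214)&(P[...,2]<224);Q=P[m];print('knobtop',len(Q),np.median(Q,0),Q.min(0),Q.max(0))
m=(P[...,2]>172)&(P[...,2]<182);Q=P[m];print('bar',len(Q),cv2.minAreaRect(Q[:,:2].astype(np.float32)) if len(Q) else 0)
"
```

```text
1.8333 [513.6 -38.3 300.7] [-3.14107206e+00  2.95540057e-04 -1.22612100e+00] 93.86139240419678 [ 1.22621201 -0.04917582  1.64630704]
bar_knob 0.58 257 194 [512.3 -36.4 202. ]
core 0.9 268 145 [550.3 -38.3  87. ]
core 0.85 133 205 [407.1 112.3  87. ]
(np.float64(291.62794383694927), 258.5218283158479, 191.63603695298352, {'vertical_fov': 66.7196656323399, 'cx': 258.5218283158479, 'cy': 191.63603695298352, 'hand_eye': array([[ 9.99999487e-01,  1.01247175e-03,  2.20202037e-05,
        -2.91586953e-01],
       [-9.81336811e-04,  9.63419448e-01,  2.67996275e-01,
        -7.91762362e+01],
       [ 2.50123966e-04, -2.67996160e-01,  9.63419948e-01,
        -1.79377897e+02],
       [ 0.00000000e+00,  0.00000000e+00,  0.00000000e+00,
         1.00000000e+00]])})
knobtop 409 [515.81263119 -35.80713407 219.81207467] [504.59883569 -46.65928313 214.06381811] [525.35990244 -25.6515324  221.86732522]
bar 2343 ((591.7396240234375, -23.54906463623047), (141.63755798339844, 27.666044235229492), 13.916556358337402)
```

View pics/w1.png

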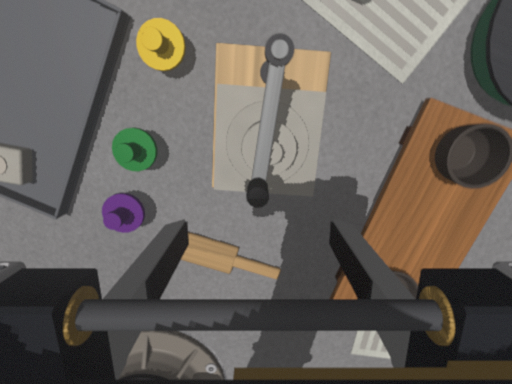

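Call:
step_arm:
  motion:
    - {"xyz":[1,2,-36],"delta_rot":[0,0,-0.1]}
    - {"xyz":[0,0,-38],"delta_rot":[0,0,0]}
    - {"xyz":[0,0,-30],"delta_rot":[0,0,0]}
    - {"xyz":[0,0,-14],"delta_rot":[0,0,0]}
    - {"xyz":[0,0,0],"delta_rot":[0,0,0]}
  hand: 0.5

```text
t: 2.5
eef_pos: [514.6, -35.7, 179.1]
tcp_rot: [3.136, 0.001, -1.317]
ft_force: [-0.6, -0.4, -0.1]
finger_gap: 64.0
```

Call:
step_arm:
  motion:
    - {"xyz":[0,0,0],"delta_rot":[0,0,0]}
    - {"xyz":[0,0,0],"delta_rot":[0,0,0]}
    - {"xyz":[0,0,0],"delta_rot":[0,0,0]}
    - {"xyz":[0,0,0],"delta_rot":[0,0,0]}
    - {"xyz":[0,0,0],"delta_rot":[0,0,0]}
  hand: 1
  squeeze: 8

```text
t: 2.92
eef_pos: [516.4, -36.0, 183.3]
tcp_rot: [-3.14, -0.0, -1.32]
ft_force: [0.4, 0.2, -0.3]
finger_gap: 30.7
```

```bash
python3 -c "
from h import *
P=np.load('P1.npy');m=(P[...,2]>52)&(P[...,2]<62)&(abs(P[...,0]-560)<130)&(abs(P[...,1]+30)<120);Q=P[m]
print(cv2.minAreaRect(Q[:,:2].astype(np.float32)),len(Q))
p=np.array([646,-3.5]);th=np.pi+.243
for a in np.linspace(0,1.66,13):print(round(a,2),(p+135*np.array([np.cos(th-a),np.sin(th-a)])).round(1))
"
```

```text
((550.8843994140625, -37.25665283203125), (150.2744140625, 150.25730895996094), 15.91655158996582) 5156
0.0 [515. -36.]
0.14 [511.7 -17.6]
0.28 [511.1   1. ]
0.42 [513.   19.6]
0.55 [517.4  37.7]
0.69 [524.4  55.1]
0.83 [533.6  71.3]
0.97 [545.   86.1]
1.11 [558.3  99.1]
1.25 [573.3 110.2]
1.38 [589.7 119.2]
1.52 [607.1 125.8]
1.66 [625.3 129.9]
```

Call:
step_arm:
  motion:
    - {"xyz":[0,0,0],"delta_rot":[0,0,0]}
    - {"xyz":[0,0,0],"delta_rot":[0,0,0]}
    - {"xyz":[0,0,0],"delta_rot":[0,0,0]}

```text
t: 3.17
eef_pos: [516.2, -36.0, 182.9]
tcp_rot: [-3.141, 0.0, -1.32]
ft_force: [-1.3, 0.7, 5.5]
finger_gap: 22.3
```

```bash
python3 -c "
from h import *
a=np.linspace(3.337,1.76,13);p=np.c_[647+135*np.cos(a),-10+135*np.sin(a)];print(np.diff(p,axis=0).round(1).tolist())
s=robot.sense();print(s['eef_pos'],s['finger_gap'])
"
```

```text
[[-2.3, 17.6], [0.0, 17.7], [2.4, 17.6], [4.6, 17.1], [6.8, 16.4], [8.9, 15.3], [10.9, 14.0], [12.6, 12.5], [14.1, 10.7], [15.4, 8.8], [16.4, 6.7], [17.2, 4.5]]
[516.20072331 -36.01194598 182.89856166] 22.304724884551717
```

Call:
step_arm:
  motion:
    - {"xyz":[-2.3,17.6,0],"delta_rot":[0,0,0]}
    - {"xyz":[0,17.7,0],"delta_rot":[0,0,0]}
    - {"xyz":[2.4,17.6,0],"delta_rot":[0,0,0]}
    - {"xyz":[4.6,17.1,0],"delta_rot":[0,0,0]}

```text
t: 3.5
eef_pos: [520.3, 34.3, 182.5]
tcp_rot: [3.141, -0.0, -1.321]
ft_force: [-0.2, -1.4, -0.8]
finger_gap: 22.2
```

Call:
step_arm:
  motion:
    - {"xyz":[6.8,16.4,0],"delta_rot":[0,0,0]}
    - {"xyz":[8.9,15.3,0],"delta_rot":[0,0,0]}
    - {"xyz":[10.9,14,0],"delta_rot":[0,0,0]}
    - {"xyz":[12.6,12.5,0],"delta_rot":[0,0,0]}

```text
t: 3.83
eef_pos: [560.2, 93.1, 182.4]
tcp_rot: [3.141, -0.0, -1.32]
ft_force: [0.1, -2.6, 1.8]
finger_gap: 22.0
```

Call:
step_arm:
  motion:
    - {"xyz":[14.1,10.7,0],"delta_rot":[0,0,0]}
    - {"xyz":[15.4,8.8,0],"delta_rot":[0,0,0]}
    - {"xyz":[16.4,6.7,0],"delta_rot":[0,0,0]}
    - {"xyz":[17.2,4.5,0],"delta_rot":[0,0,0]}
    - {"xyz":[0,0,0],"delta_rot":[0,0,0]}

```text
t: 4.25
eef_pos: [626.0, 122.4, 182.2]
tcp_rot: [-3.141, -0.002, -1.321]
ft_force: [1.1, -4.2, 5.8]
finger_gap: 22.0
```

Call:
step_arm:
  motion:
    - {"xyz":[0,0,0],"delta_rot":[0,0,0]}
    - {"xyz":[0,0,0],"delta_rot":[0,0,0]}
    - {"xyz":[0,0,0],"delta_rot":[0,0,0]}
    - {"xyz":[0,0,10],"delta_rot":[0,0,0]}
    - {"xyz":[0,0,30],"delta_rot":[0,0,0]}
  hand: 0.45

```text
t: 4.67
eef_pos: [620.7, 122.7, 219.8]
tcp_rot: [3.136, -0.0, -1.32]
ft_force: [0.1, 0.2, -0.2]
finger_gap: 50.5
```

Call:
step_arm:
  motion:
    - {"xyz":[0,0,40],"delta_rot":[0,0,0]}
    - {"xyz":[-5,-10,20],"delta_rot":[0,0,0]}
    - {"xyz":[-17,-35,0],"delta_rot":[0,0,0]}
    - {"xyz":[-17,-36,0],"delta_rot":[0,0,0]}
    - {"xyz":[-17,-36,0],"delta_rot":[0,0,0]}

```text
t: 5.08
eef_pos: [566.1, 5.1, 283.7]
tcp_rot: [-3.14, 0.0, -1.319]
ft_force: [1.0, -0.6, 0.3]
finger_gap: 51.4
```

Call:
step_arm:
  motion:
    - {"xyz":[-17,-36,0],"delta_rot":[0,0,0]}
    - {"xyz":[-2,-7,0],"delta_rot":[0,0,0]}
    - {"xyz":[0,0,0],"delta_rot":[0,0,0]}
    - {"xyz":[0,0,0],"delta_rot":[0,0,0]}

```text
t: 5.42
eef_pos: [548.1, -36.8, 283.4]
tcp_rot: [-3.14, 0.0, -1.321]
ft_force: [0.7, -0.2, -0.5]
finger_gap: 51.4
```

```bash
python3 c.py 2 bar_knob=202 mould=0 core=87 collar=57
python3 -c "
from h import *
P=np.load('P2.npy');near=(abs(P[...,0]-551)<90)&(abs(P[...,1]+37)<90)
for a,b in [(158,168),(124,134),(114,122),(52,62)]:
  Q=P[near&(P[...,2]>a)&(P[...,2]<b)];
  if len(Q)>5:print(a,len(Q),cv2.minEnclosingCircle(Q[:,:2].astype(np.float32)),np.median(Q,0).round(1),cv2.minAreaRect(Q[:,:2].astype(np.float32)))
"
```

```text
5.4167 [548.1 -36.8 283.4] [-3.14015908e+00  4.18792310e-04 -1.32058863e+00] 51.42035577881955 [ 0.73471215 -0.23429863 -0.48447865]
bar_knob 0.88 97 59 [630.9 122.8 202. ]
core 0.85 153 83 [623.9 115.3  87. ]
core 0.69 262 169 [554.1 -39.2  87. ]
158 502 ((587.6339111328125, -30.88894271850586), 50.318992614746094) [551.9 -37.1 163. ] ((586.7681274414062, -27.649490356445312), (100.60506439208984, 25.59701156616211), 14.963692665100098)
124 1838 ((551.2415771484375, -37.113094329833984), 32.90628433227539) [557.6 -34.9 129.1] ((551.36181640625, -37.08064270019531), (64.42530822753906, 65.19152069091797), 76.40501403808594)
114 72 ((556.321044921875, -33.99146270751953), 32.85698318481445) [578.1 -21.9 118.4] ((568.2567138671875, -27.538108825683594), (27.13703727722168, 65.7137680053711), 28.399280548095703)
52 5605 ((551.072021484375, -37.49058532714844), 103.36726379394531) [571.8 -34.7  57.1] ((550.6726684570312, -37.31468963623047), (150.57131958007812, 150.4480743408203), 15.917078018188477)
```

View pics/w2.png

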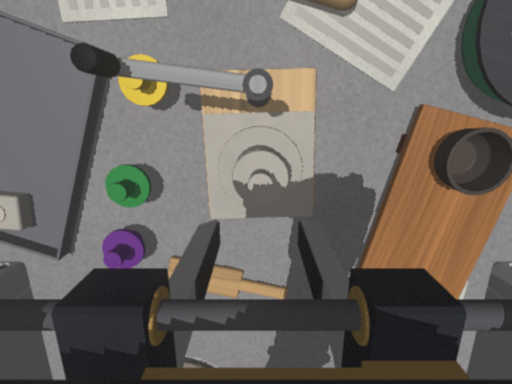

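Call:
step_arm:
  motion:
    - {"xyz":[3,-0.4,-30],"delta_rot":[0,0,0]}
    - {"xyz":[0,0,-38],"delta_rot":[0,0,0]}
    - {"xyz":[0,0,-38],"delta_rot":[0,0,0]}
    - {"xyz":[0,0,-30],"delta_rot":[0,0,0]}
    - {"xyz":[0,0,-14],"delta_rot":[0,0,0]}

```text
t: 6.08
eef_pos: [549.2, -36.8, 128.7]
tcp_rot: [3.137, 0.001, -1.319]
ft_force: [-21.6, 3.3, 182.7]
finger_gap: 51.7
```

Call:
step_arm:
  motion:
    - {"xyz":[0,0,0],"delta_rot":[0,0,0]}
    - {"xyz":[0,0,0],"delta_rot":[0,0,0]}
    - {"xyz":[0,0,0],"delta_rot":[0,0,0]}
    - {"xyz":[0,0,0],"delta_rot":[0,0,0]}
    - {"xyz":[0,0,0],"delta_rot":[0,0,0]}

```text
t: 6.5
eef_pos: [551.1, -37.2, 132.6]
tcp_rot: [-3.141, 0.0, -1.32]
ft_force: [0.0, 0.2, 0.2]
finger_gap: 51.7
```

Call:
step_arm:
  motion:
    - {"xyz":[0,0,0],"delta_rot":[0,0,0]}
    - {"xyz":[0,0,0],"delta_rot":[0,0,0]}
    - {"xyz":[0,0,0],"delta_rot":[0,0,0]}
    - {"xyz":[0,0,0],"delta_rot":[0,0,0]}
    - {"xyz":[0,0,0],"delta_rot":[0,0,0]}
  hand: 1
  squeeze: 20

```text
t: 6.92
eef_pos: [551.0, -37.5, 132.5]
tcp_rot: [-3.141, 0.0, -1.32]
ft_force: [-0.3, 0.0, 0.0]
finger_gap: 26.1
```

Call:
step_arm:
  motion:
    - {"xyz":[0,0,8],"delta_rot":[0,0,0]}
    - {"xyz":[0,0,18],"delta_rot":[0,0,0]}
    - {"xyz":[0,0,26],"delta_rot":[0,0,0]}
    - {"xyz":[0,0,22],"delta_rot":[0,0,0]}
    - {"xyz":[-3,12,6],"delta_rot":[0,0,0]}

```text
t: 7.33
eef_pos: [549.5, -27.6, 216.4]
tcp_rot: [-3.137, -0.001, -1.323]
ft_force: [-0.1, -0.2, -1.2]
finger_gap: 25.9
```

Call:
step_arm:
  motion:
    - {"xyz":[-5,22,0],"delta_rot":[0,0,0]}
    - {"xyz":[-7,30,0],"delta_rot":[0,0,0]}
    - {"xyz":[-8,34,0],"delta_rot":[0,0,0]}
    - {"xyz":[-8,34,0],"delta_rot":[0,0,0]}
    - {"xyz":[-8,34,0],"delta_rot":[0,0,0]}

```text
t: 7.75
eef_pos: [511.4, 129.8, 213.2]
tcp_rot: [-3.141, 0.0, -1.321]
ft_force: [0.8, 0.3, -1.6]
finger_gap: 26.3
```

Call:
step_arm:
  motion:
    - {"xyz":[-8,34,0],"delta_rot":[0,0,0]}
    - {"xyz":[-8,34,0],"delta_rot":[0,0,0]}
    - {"xyz":[-8,34,-10],"delta_rot":[0,0,0]}
    - {"xyz":[-8,34,-20],"delta_rot":[0,0,0]}
    - {"xyz":[-7,28,-20],"delta_rot":[0,0,0]}

```text
t: 8.17
eef_pos: [472.4, 295.3, 163.1]
tcp_rot: [-3.14, 0.001, -1.319]
ft_force: [0.3, 0.8, -2.4]
finger_gap: 26.0
```

Call:
step_arm:
  motion:
    - {"xyz":[-5,20,-20],"delta_rot":[0,0,0]}
    - {"xyz":[-4,12,-10],"delta_rot":[0,0,0]}
    - {"xyz":[0,5,0],"delta_rot":[0,0,0]}
    - {"xyz":[0,0,0],"delta_rot":[0,0,0]}

```text
t: 8.5
eef_pos: [464.0, 329.8, 132.8]
tcp_rot: [3.141, -0.0, -1.319]
ft_force: [0.1, -0.4, -1.8]
finger_gap: 26.6
```

```bash
python3 c.py 3 sprig=5 tray=0
python3 -c "
from h import *
from plant import *
s=robot.sense();print(s['eef_pos'],s['finger_gap'],s['ft_force'])
im,d=camera('side');P=cloud('side',d);cv2.imwrite('pics/s3.png',im)
m=(P[...,2]>24)&(P[...,2]<34)&(abs(P[...,0]-490)<200)&(abs(P[...,1]-326)<130);Q=P[m]
print(cv2.minAreaRect(Q[:,:2].astype(np.float32)),Q.min(0),Q.max(0))
P=np.load('P3.npy')
for a,b in [(26,34),(2,9)]:
  m=(P[...,2]>a)&(P[...,2]<b)&(abs(P[...,0]-490)<200)&(abs(P[...,1]-326)<130);Q=P[m]
  print(a,cv2.minAreaRect(Q[:,:2].astype(np.float32)),Q.min(0),Q.max(0))
"
```

```text
8.5 [464.  329.8 132.8] [ 3.14124314e+00 -3.40395558e-04 -1.31916916e+00] 26.582825382235917 [ 0.13483177 -0.42570177 -1.76286186]
tray 0.97 266 164 [489.1 327.9   0. ]
[465.2432017  328.32910945 133.7847993 ] 25.987965948141845 [-0.73633095 -0.70744016 -1.20575622]
((491.34783935546875, 327.5930480957031), (202.9193115234375, 341.40142822265625), 84.25484466552734) [312.06861331 211.31441673  24.04299839] [669.34152892 443.32132183  33.98555821]
26 ((494.57757568359375, 327.02288818359375), (200.10121154785156, 333.31573486328125), 84.31687927246094) [338.47875649 211.76777078  26.00245763] [655.23196815 442.18278181  33.88258377]
2 ((496.7903747558594, 327.0009765625), (347.7115173339844, 258.1169738769531), 0.5286751985549927) [323.04206374 197.37544426   2.00373025] [671.48662022 455.28293963   8.99919571]
```

View pics/w3.png

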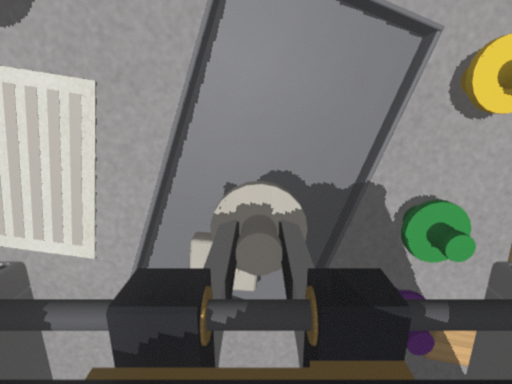

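Call:
step_arm:
  motion:
    - {"xyz":[2,0,-15],"delta_rot":[0,0,0]}
    - {"xyz":[2,0,-22],"delta_rot":[0,0,0]}
    - {"xyz":[0,0,-20],"delta_rot":[0,0,0]}
    - {"xyz":[0,0,-10],"delta_rot":[0,0,0]}
    - {"xyz":[0,0,-6],"delta_rot":[0,0,0]}

```text
t: 9.12
eef_pos: [468.1, 328.4, 58.8]
tcp_rot: [3.141, -0.001, -1.321]
ft_force: [-0.8, -0.2, -1.2]
finger_gap: 26.2
```

Call:
step_arm:
  motion:
    - {"xyz":[0,0,-3],"delta_rot":[0,0,0]}
    - {"xyz":[0,0,-3],"delta_rot":[0,0,0]}
    - {"xyz":[0,0,-2],"delta_rot":[0,0,0]}
    - {"xyz":[0,0,0],"delta_rot":[0,0,0]}
    - {"xyz":[0,0,0],"delta_rot":[0,0,0]}

```text
t: 9.53
eef_pos: [468.2, 329.7, 52.0]
tcp_rot: [-3.141, 0.0, -1.32]
ft_force: [-0.0, 1.0, -1.4]
finger_gap: 25.8
```

Still carried; lower a little until contact.

Call:
step_arm:
  motion:
    - {"xyz":[0,0,-0.7],"delta_rot":[0,0,0]}
    - {"xyz":[0,0,-0.7],"delta_rot":[0,0,0]}
    - {"xyz":[0,0,0],"delta_rot":[0,0,0]}
    - {"xyz":[0,0,0],"delta_rot":[0,0,0]}

```text
t: 9.87
eef_pos: [468.2, 329.7, 50.5]
tcp_rot: [-3.141, 0.0, -1.32]
ft_force: [-0.2, -0.8, 4.8]
finger_gap: 26.1
```

Call:
step_arm:
  motion:
    - {"xyz":[0,0,0],"delta_rot":[0,0,0]}
    - {"xyz":[0,0,0],"delta_rot":[0,0,0]}
    - {"xyz":[0,0,0],"delta_rot":[0,0,0]}
    - {"xyz":[0,0,0],"delta_rot":[0,0,0]}
    - {"xyz":[0,0,0],"delta_rot":[0,0,0]}
  hand: 0.35

```text
t: 10.28
eef_pos: [467.9, 329.4, 50.0]
tcp_rot: [3.141, -0.0, -1.32]
ft_force: [-1.1, 0.1, 0.0]
finger_gap: 56.2
```

Call:
step_arm:
  motion:
    - {"xyz":[0,0,10],"delta_rot":[0,0,0]}
    - {"xyz":[0,0,25],"delta_rot":[0,0,0]}
    - {"xyz":[0,0,38],"delta_rot":[0,0,0]}
    - {"xyz":[3,-20,35],"delta_rot":[0,0,0]}
    - {"xyz":[6,-35,20],"delta_rot":[0,0,0]}

```text
t: 10.7
eef_pos: [477.0, 277.8, 182.3]
tcp_rot: [-3.138, 0.003, -1.315]
ft_force: [0.6, -0.0, 0.4]
finger_gap: 60.8
```

Call:
step_arm:
  motion:
    - {"xyz":[9,-38,10],"delta_rot":[0,0,0]}
    - {"xyz":[9,-39,10],"delta_rot":[0,0,0]}
    - {"xyz":[9,-39,5],"delta_rot":[0,0,0]}
    - {"xyz":[9,-39,0],"delta_rot":[0,0,0]}
    - {"xyz":[9,-39,0],"delta_rot":[0,0,0]}
  hand: 0.0

```text
t: 11.12
eef_pos: [522.2, 78.6, 204.5]
tcp_rot: [-3.14, 0.0, -1.32]
ft_force: [0.6, 0.7, -0.7]
finger_gap: 90.9
```

Call:
step_arm:
  motion:
    - {"xyz":[9,-39,0],"delta_rot":[0,0,0]}
    - {"xyz":[9,-38,0],"delta_rot":[0,0,0]}
    - {"xyz":[8,-28,0],"delta_rot":[0,0,0]}
    - {"xyz":[3,-13,0],"delta_rot":[0,0,0]}
    - {"xyz":[0,0,0],"delta_rot":[0,0,0]}

```text
t: 11.53
eef_pos: [551.3, -41.3, 203.9]
tcp_rot: [-3.141, -0.001, -1.325]
ft_force: [0.7, -0.6, 0.5]
finger_gap: 94.1
```

```bash
python3 c.py 4 collar=57 cup=17 bar_knob=202
python3 -c "
from h import *
im,d=camera('side');cv2.imwrite('pics/s4.png',cv2.resize(im[90:370,60:400],None,fx=2.1,fy=2.1))
P=np.load('P4.npy');near=(abs(P[...,0]-551)<65)&(abs(P[...,1]+37)<65)
for a,b in [(114,124),(68,76)]:
  Q=P[near&(P[...,2]>a)&(P[...,2]<b)];
  if len(Q)>5:print(a,len(Q),cv2.minEnclosingCircle(Q[:,:2].astype(np.float32)),np.median(Q,0).round(1))
P=cloud('side',d);m=(P[...,2]>5)&(P[...,2]<100)&(np.hypot(P[...,0]-468,P[...,1]-329)<60);Q=P[m]
for a,b in [(36,50),(70,90)]:
  q=Q[(Q[:,2]>a)&(Q[:,2]<b)];print(a,len(q),q.mean(0),q.max(0))
"
```

```text
11.5333 [551.3 -41.3 203.9] [-3.14101554e+00 -8.88704892e-04 -1.32491589e+00] 94.13888147664693 [ 0.73675882 -0.63155804  0.52211431]
collar 0.69 255 181 [551.9 -37.2  57. ]
cup 0.63 255 177 [546.7 -37.6  17. ]
bar_knob 0.56 8 43 [628.9 124.4 202. ]
bar_knob 0.36 444 250 [ 569.7 -167.3  202. ]
114 1970 ((550.8457641601562, -36.84596252441406), 33.840087890625) [551.1 -36.8 118.2]
68 4299 ((550.7040405273438, -36.851558685302734), 57.82499694824219) [571.1 -30.8  72.1]
36 409 [464.89113622 338.67701402  45.22782263] [501.26343545 364.40756133  49.90139466]
70 113 [467.78477679 332.79247467  78.82692612] [482.02962151 344.69746684  83.76523052]
```

View pics/s4.png

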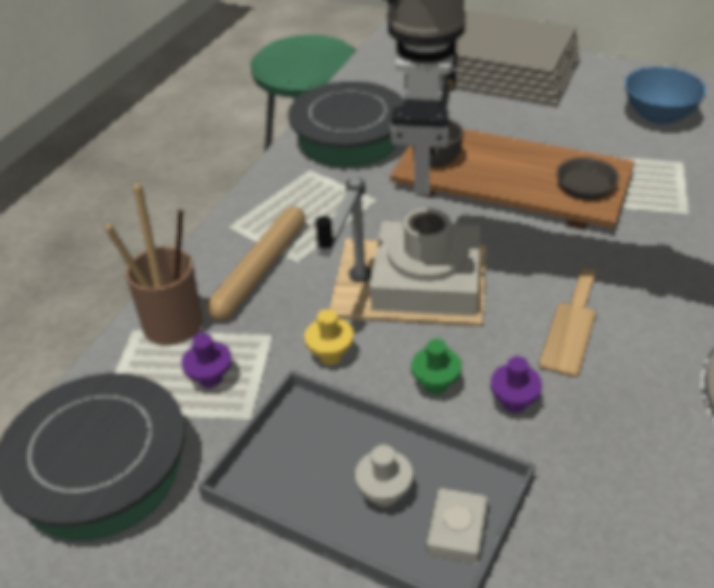

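Call:
step_arm:
  motion:
    - {"xyz":[0,0,-20],"delta_rot":[0,0,0]}
    - {"xyz":[0,0,-30],"delta_rot":[0,0,0]}
    - {"xyz":[0,0,-30],"delta_rot":[0,0,0]}
    - {"xyz":[0,0,-18],"delta_rot":[0,0,0]}
    - {"xyz":[0,0,-9],"delta_rot":[0,0,0]}

```text
t: 12.2
eef_pos: [549.5, -36.2, 93.8]
tcp_rot: [3.139, 0.001, -1.318]
ft_force: [-0.6, 0.2, -0.2]
finger_gap: 94.3
```

Call:
step_arm:
  motion:
    - {"xyz":[0,0,-6],"delta_rot":[0,0,0]}
    - {"xyz":[0,0,-4],"delta_rot":[0,0,0]}
    - {"xyz":[0,0,0],"delta_rot":[0,0,0]}
    - {"xyz":[0,0,0],"delta_rot":[0,0,0]}

```text
t: 12.53
eef_pos: [551.5, -37.3, 86.9]
tcp_rot: [-3.14, -0.0, -1.32]
ft_force: [-0.2, 0.5, 0.7]
finger_gap: 94.2
```

Call:
step_arm:
  motion:
    - {"xyz":[0,0,0],"delta_rot":[0,0,0]}
    - {"xyz":[0,0,0],"delta_rot":[0,0,0]}
    - {"xyz":[0,0,0],"delta_rot":[0,0,0]}
    - {"xyz":[0,0,0],"delta_rot":[0,0,0]}
    - {"xyz":[0,0,0],"delta_rot":[0,0,0]}
  hand: 1
  squeeze: 25

```text
t: 12.95
eef_pos: [551.1, -37.5, 86.4]
tcp_rot: [-3.141, 0.0, -1.32]
ft_force: [-1.0, 0.1, 3.7]
finger_gap: 68.2
```

Call:
step_arm:
  motion:
    - {"xyz":[0,0,6],"delta_rot":[0,0,0]}
    - {"xyz":[0,0,16],"delta_rot":[0,0,0]}
    - {"xyz":[0,0,26],"delta_rot":[0,0,0]}
    - {"xyz":[0,0,25],"delta_rot":[0,0,0]}
    - {"xyz":[-6,2,12],"delta_rot":[0,0,0]}

```text
t: 13.37
eef_pos: [546.4, -35.9, 173.9]
tcp_rot: [-3.139, -0.001, -1.321]
ft_force: [1.3, -0.2, -2.7]
finger_gap: 67.8
```

Call:
step_arm:
  motion:
    - {"xyz":[-18,10,0],"delta_rot":[0,0,0]}
    - {"xyz":[-20,20,0],"delta_rot":[0,0,0]}
    - {"xyz":[-8,30,0],"delta_rot":[0,0,0]}
    - {"xyz":[0,34,0],"delta_rot":[0,0,0]}
    - {"xyz":[0,34,0],"delta_rot":[0,0,0]}

```text
t: 13.78
eef_pos: [497.7, 93.4, 171.2]
tcp_rot: [-3.142, 0.0, -1.321]
ft_force: [1.1, -0.6, -2.4]
finger_gap: 67.9
```

Call:
step_arm:
  motion:
    - {"xyz":[0,34,0],"delta_rot":[0,0,0]}
    - {"xyz":[0,34,0],"delta_rot":[0,0,0]}
    - {"xyz":[6,33,0],"delta_rot":[0,0,0]}
    - {"xyz":[15,30,0],"delta_rot":[0,0,0]}
    - {"xyz":[18,30,0],"delta_rot":[0,0,0]}

```text
t: 14.2
eef_pos: [536.9, 255.3, 171.0]
tcp_rot: [3.141, 0.0, -1.319]
ft_force: [1.4, -0.4, -1.7]
finger_gap: 68.3
```

Call:
step_arm:
  motion:
    - {"xyz":[18,30,0],"delta_rot":[0,0,0]}
    - {"xyz":[12,25,0],"delta_rot":[0,0,0]}
    - {"xyz":[6,10,0],"delta_rot":[0,0,0]}
    - {"xyz":[0,0,0],"delta_rot":[0,0,0]}
    - {"xyz":[0,0,0],"delta_rot":[0,0,0]}

```text
t: 14.62
eef_pos: [573.3, 318.1, 170.3]
tcp_rot: [3.14, -0.001, -1.32]
ft_force: [0.4, -0.8, -3.0]
finger_gap: 68.0
```

```bash
python3 -c "
from h import *
s=robot.sense();print(s['eef_pos'],s['tcp_rot'],s['finger_gap'],s['ft_force'])
im,d=camera('side');cv2.imwrite('pics/s5.png',cv2.resize(im[90:370,60:400],None,fx=2.1,fy=2.1))
P=cloud('side',d)
m=(P[...,2]>26)&(P[...,2]<34)&(abs(P[...,0]-490)<200)&(abs(P[...,1]-326)<130)
print(cv2.minAreaRect(P[m][:,:2].astype(np.float32)))
m=(P[...,2]>120)&(P[...,2]<170)&(np.hypot(P[...,0]-575,P[...,1]-319)<90);Q=P[m];print(Q.min(0),Q.max(0))
"
```

```text
[573.27253381 318.13508094 170.26594573] [ 3.14027304e+00 -7.06755266e-04 -1.31958413e+00] 67.96705575060298 [ 0.37770721 -0.75866708 -2.97441458]
((490.4551696777344, 327.4848327636719), (202.40066528320312, 341.1245422363281), 84.30228424072266)
[514.08877758 261.6294686  139.48826541] [629.65683459 377.50569604 169.85613316]
```

View pics/s5.png

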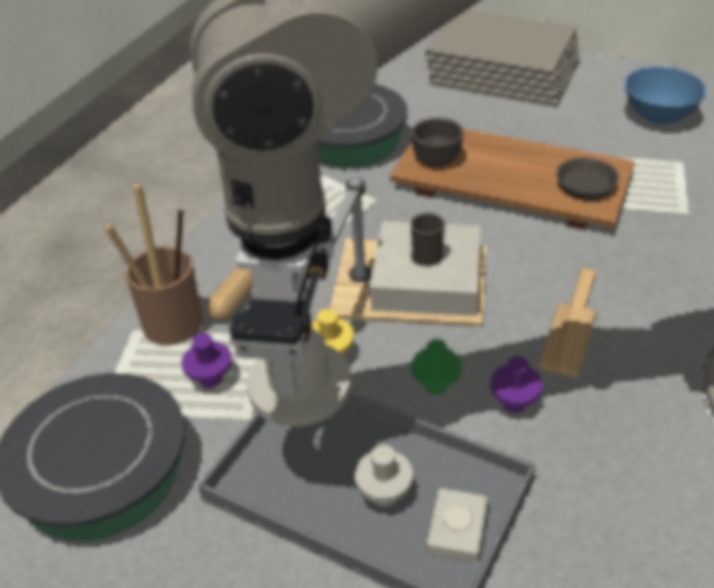

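Call:
step_arm:
  motion:
    - {"xyz":[4,0,-20],"delta_rot":[0,0,0]}
    - {"xyz":[0,0,-32],"delta_rot":[0,0,0]}
    - {"xyz":[0,0,-32],"delta_rot":[0,0,0]}
    - {"xyz":[0,0,-22],"delta_rot":[0,0,0]}
    - {"xyz":[0,0,-10],"delta_rot":[0,0,0]}

```text
t: 15.08
eef_pos: [576.1, 316.1, 52.2]
tcp_rot: [3.138, -0.002, -1.321]
ft_force: [-0.6, -0.1, -2.2]
finger_gap: 68.0
```

Call:
step_arm:
  motion:
    - {"xyz":[0,0,-8],"delta_rot":[0,0,0]}
    - {"xyz":[0,0,-5],"delta_rot":[0,0,0]}
    - {"xyz":[0,0,-3],"delta_rot":[0,0,0]}
    - {"xyz":[0,0,-2],"delta_rot":[0,0,0]}
    - {"xyz":[0,0,0],"delta_rot":[0,0,0]}

```text
t: 15.5
eef_pos: [578.3, 318.6, 37.7]
tcp_rot: [-3.141, 0.0, -1.32]
ft_force: [-0.4, 0.2, -3.3]
finger_gap: 68.0
```

Call:
step_arm:
  motion:
    - {"xyz":[0,0,-0.5],"delta_rot":[0,0,0]}
    - {"xyz":[0,0,-0.5],"delta_rot":[0,0,0]}
    - {"xyz":[0,0,0],"delta_rot":[0,0,0]}

```text
t: 15.75
eef_pos: [578.1, 318.6, 36.5]
tcp_rot: [-3.141, 0.0, -1.32]
ft_force: [-0.9, 0.3, -2.6]
finger_gap: 68.2
```

Call:
step_arm:
  motion:
    - {"xyz":[0,0,-0.8],"delta_rot":[0,0,0]}
    - {"xyz":[0,0,-0.7],"delta_rot":[0,0,0]}
    - {"xyz":[0,0,-0.5],"delta_rot":[0,0,0]}
    - {"xyz":[0,0,0],"delta_rot":[0,0,0]}

```text
t: 16.08
eef_pos: [578.0, 318.5, 34.4]
tcp_rot: [-3.141, 0.0, -1.32]
ft_force: [-2.1, -1.3, 3.9]
finger_gap: 68.4
```

Call:
step_arm:
  motion:
    - {"xyz":[0,0,-0.5],"delta_rot":[0,0,0]}
    - {"xyz":[0,0,0],"delta_rot":[0,0,0]}

```text
t: 16.25
eef_pos: [578.0, 318.5, 34.4]
tcp_rot: [-3.141, 0.0, -1.32]
ft_force: [-5.4, -2.4, 11.5]
finger_gap: 67.9
```

Call:
step_arm:
  motion:
    - {"xyz":[0,0,0],"delta_rot":[0,0,0]}
    - {"xyz":[0,0,0],"delta_rot":[0,0,0]}
    - {"xyz":[0,0,0],"delta_rot":[0,0,0]}
    - {"xyz":[0,0,0],"delta_rot":[0,0,0]}
    - {"xyz":[0,0,0],"delta_rot":[0,0,0]}
  hand: 0

```text
t: 16.67
eef_pos: [578.0, 318.5, 33.5]
tcp_rot: [-3.142, 0.0, -1.32]
ft_force: [0.7, -0.5, 0.1]
finger_gap: 93.3
```

Call:
step_arm:
  motion:
    - {"xyz":[0,0,12],"delta_rot":[0,0,0]}
    - {"xyz":[0,0,28],"delta_rot":[0,0,0]}
    - {"xyz":[0,0,38],"delta_rot":[0,0,0]}
    - {"xyz":[0,0,38],"delta_rot":[0,0,0]}
    - {"xyz":[-6,-20,34],"delta_rot":[0,0,0]}

```text
t: 17.08
eef_pos: [571.9, 301.9, 186.6]
tcp_rot: [-3.14, 0.002, -1.317]
ft_force: [0.7, 0.4, 1.1]
finger_gap: 93.8
```

Call:
step_arm:
  motion:
    - {"xyz":[-15,-32,16],"delta_rot":[0,0,0]}
    - {"xyz":[-15,-36,0],"delta_rot":[0,0,0]}
    - {"xyz":[-10,-38,0],"delta_rot":[0,0,0]}
    - {"xyz":[-4,-40,0],"delta_rot":[0,0,0]}
    - {"xyz":[0,-40,0],"delta_rot":[0,0,0]}

```text
t: 17.5
eef_pos: [526.8, 111.1, 200.8]
tcp_rot: [-3.14, 0.001, -1.319]
ft_force: [1.5, 1.1, -0.2]
finger_gap: 93.9
```

Call:
step_arm:
  motion:
    - {"xyz":[3,-40,0],"delta_rot":[0,0,0]}
    - {"xyz":[7,-40,0],"delta_rot":[0,0,0]}
    - {"xyz":[8,-37,0],"delta_rot":[0,0,0]}
    - {"xyz":[5,-25,0],"delta_rot":[0,0,0]}
    - {"xyz":[0,-8,0],"delta_rot":[0,0,0]}

```text
t: 17.92
eef_pos: [551.4, -42.3, 200.7]
tcp_rot: [-3.14, -0.001, -1.325]
ft_force: [-0.6, -0.8, -0.5]
finger_gap: 93.8
```

Call:
step_arm:
  motion:
    - {"xyz":[0,0,0],"delta_rot":[0,0,0]}
    - {"xyz":[0,0,0],"delta_rot":[0,0,0]}

```text
t: 18.08
eef_pos: [550.9, -36.8, 200.0]
tcp_rot: [-3.141, 0.001, -1.32]
ft_force: [0.1, 0.5, 0.4]
finger_gap: 93.9
```

```bash
python3 c.py 6 cup=17
python3 -c "
from h import *
P=np.load('P6.npy');near=(abs(P[...,0]-551)<45)&(abs(P[...,1]+37)<45)
Q=P[near&(P[...,2]>112)&(P[...,2]<122)];print(len(Q),cv2.minEnclosingCircle(Q[:,:2].astype(np.float32)),np.median(Q,0).round(1))
im,d=camera('side');cv2.imwrite('pics/s6.png',cv2.resize(im[90:370,60:400],None,fx=2.1,fy=2.1))
P=cloud('side',d)
m=(P[...,2]>62)&(P[...,2]<72)&(np.hypot(P[...,0]-578,P[...,1]-318)<60);Q=P[m];print('collar top',cv2.minEnclosingCircle(Q[:,:2].astype(np.float32)),np.median(Q,0),Q.max(0))
m=(P[...,2]>16)&(P[...,2]<24)&(np.hypot(P[...,0]-578,P[...,1]-318)<65);Q=P[m];print('collar flange',np.median(Q,0),cv2.minEnclosingCircle(Q[:,:2].astype(np.float32)))
"
```

```text
18.0833 [550.9 -36.8 200. ] [-3.14124710e+00  5.11157350e-04 -1.32020976e+00] 93.90000084350926 [0.05353093 0.52556506 0.39438774]
cup 0.74 260 178 [547.3 -38.6  17. ]
713 ((550.7314453125, -37.17129135131836), 24.8009090423584) [549.7 -37.3 116.7]
collar top ((577.5748901367188, 320.6869812011719), 35.22788619995117) [577.16369184 317.45108182  65.08490391] [610.33285903 354.42509822  69.28051866]
collar flange [561.86734397 339.90277685  18.86202936] ((576.6361083984375, 319.75848388671875), 58.79681396484375)
```

View pics/s6.png

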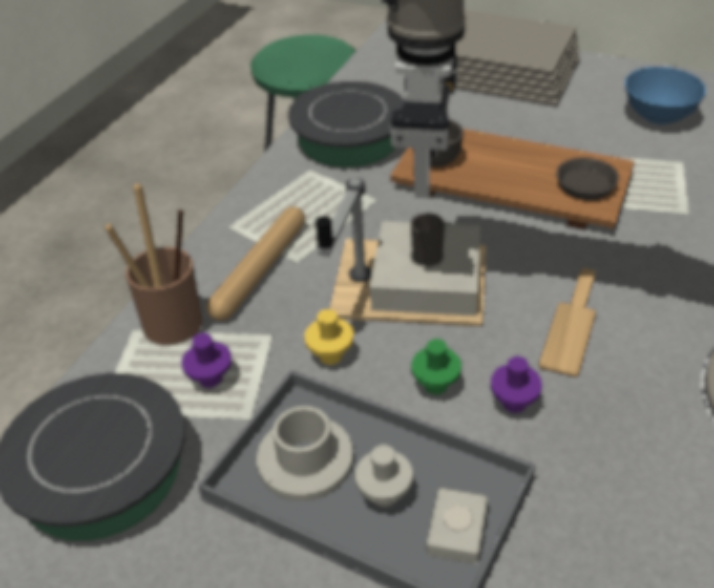

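Call:
step_arm:
  motion:
    - {"xyz":[0,-0.3,-20],"delta_rot":[0,0,0]}
    - {"xyz":[0,0,-32],"delta_rot":[0,0,0]}
    - {"xyz":[0,0,-30],"delta_rot":[0,0,0]}
    - {"xyz":[0,0,-18],"delta_rot":[0,0,0]}
    - {"xyz":[0,0,-10],"delta_rot":[0,0,0]}
  hand: 0.2

```text
t: 18.65
eef_pos: [549.7, -36.4, 87.3]
tcp_rot: [3.139, 0.001, -1.318]
ft_force: [0.3, 0.1, -0.2]
finger_gap: 75.4
```

Call:
step_arm:
  motion:
    - {"xyz":[0,0,-6],"delta_rot":[0,0,0]}
    - {"xyz":[0,0,-4],"delta_rot":[0,0,0]}
    - {"xyz":[0,0,0],"delta_rot":[0,0,0]}
    - {"xyz":[0,0,0],"delta_rot":[0,0,0]}

```text
t: 18.98
eef_pos: [551.6, -37.7, 80.4]
tcp_rot: [-3.14, -0.0, -1.32]
ft_force: [-0.2, -0.5, 0.6]
finger_gap: 75.1
```

Call:
step_arm:
  motion:
    - {"xyz":[0,0,0],"delta_rot":[0,0,0]}
    - {"xyz":[0,0,0],"delta_rot":[0,0,0]}
    - {"xyz":[0,0,0],"delta_rot":[0,0,0]}
    - {"xyz":[0,0,0],"delta_rot":[0,0,0]}
    - {"xyz":[0,0,0],"delta_rot":[0,0,0]}
  hand: 1
  squeeze: 14

```text
t: 19.4
eef_pos: [551.2, -37.8, 79.9]
tcp_rot: [-3.141, 0.0, -1.32]
ft_force: [-0.4, 0.5, 2.1]
finger_gap: 49.4
```

Call:
step_arm:
  motion:
    - {"xyz":[0,0,4],"delta_rot":[0,0,0]}
    - {"xyz":[0,0,10],"delta_rot":[0,0,0]}
    - {"xyz":[0,0,18],"delta_rot":[0,0,0]}
    - {"xyz":[0,0,22],"delta_rot":[0,0,0]}
    - {"xyz":[0,0,18],"delta_rot":[0,0,0]}

```text
t: 19.82
eef_pos: [551.0, -38.0, 153.5]
tcp_rot: [-3.141, -0.0, -1.32]
ft_force: [-0.7, 0.5, -1.2]
finger_gap: 49.8
```

Call:
step_arm:
  motion:
    - {"xyz":[-1,-6,8],"delta_rot":[0,0,0]}
    - {"xyz":[-3,-15,0],"delta_rot":[0,0,0]}
    - {"xyz":[-4,-22,0],"delta_rot":[0,0,0]}
    - {"xyz":[-5,-27,0],"delta_rot":[0,0,0]}
    - {"xyz":[-5,-28,0],"delta_rot":[0,0,0]}

```text
t: 20.23
eef_pos: [532.5, -136.8, 159.7]
tcp_rot: [-3.141, 0.0, -1.319]
ft_force: [0.7, 0.0, -1.5]
finger_gap: 49.8
```

Call:
step_arm:
  motion:
    - {"xyz":[-5,-28,0],"delta_rot":[0,0,0]}
    - {"xyz":[-5,-28,0],"delta_rot":[0,0,0]}
    - {"xyz":[-5,-28,0],"delta_rot":[0,0,0]}
    - {"xyz":[-5,-28,0],"delta_rot":[0,0,0]}
    - {"xyz":[-4,-25,0],"delta_rot":[0,0,0]}

```text
t: 20.65
eef_pos: [507.8, -275.0, 159.7]
tcp_rot: [3.141, -0.0, -1.321]
ft_force: [0.5, -0.5, -1.1]
finger_gap: 49.4
```

Call:
step_arm:
  motion:
    - {"xyz":[-3,-22,0],"delta_rot":[0,0,0]}
    - {"xyz":[-2,-17,0],"delta_rot":[0,0,0]}
    - {"xyz":[0,-9,0],"delta_rot":[0,0,0]}
    - {"xyz":[0,-2,0],"delta_rot":[0,0,0]}
    - {"xyz":[0,0,0],"delta_rot":[0,0,0]}

```text
t: 21.07
eef_pos: [503.8, -322.8, 159.4]
tcp_rot: [3.141, 0.0, -1.321]
ft_force: [-0.3, -0.3, -0.8]
finger_gap: 49.5
```

```bash
python3 c.py 7 bowl=32 dish=32 wareboard=0
python3 -c "
from h import *
s=robot.sense();print(s['eef_pos'],s['finger_gap'],s['ft_force'])
im,d=camera('side');cv2.imwrite('pics/s7.png',cv2.resize(im[60:250,180:440],None,fx=2.8,fy=2.8))
P=cloud('side',d)
m=(P[...,2]>27)&(P[...,2]<37)&(abs(P[...,0]-504)<230)&(abs(P[...,1]+328)<140);print(cv2.minAreaRect(P[m][:,:2].astype(np.float32)))
r=[(t,[(round(x['conf'],2),atz('side',*(np.array(x['centre'])*[512,384]),z).round(1)) for x in models.landmark_of('side',t)[:2]]) for t,z in [('bowl',32),('dish',32)]];print(r)
"
```

```text
21.0667 [ 503.8 -322.8  159.4] [ 3.14132721e+00  3.62919722e-04 -1.32054913e+00] 49.514420352003874 [-0.26641821 -0.31067983 -0.75915336]
dish 0.67 233 285 [ 378.1 -323.1   32. ]
wareboard 0.8 266 182 [ 503.2 -331.8    0. ]
wareboard 0.3 18 73 [553.7 -40.    0. ]
[ 504.34457305 -321.59546838  159.53802442] 49.76320848960605 [-0.10866897  0.19615815 -0.74490129]
((503.0733642578125, -330.38385009765625), (380.54266357421875, 189.33396911621094), 0.635600745677948)
[('bowl', [(0.89, array([ 631.6, -306.5,   32. ]))]), ('dish', [(0.78, array([ 381.2, -314.2,   32. ]))])]
```

View pics/s7.png

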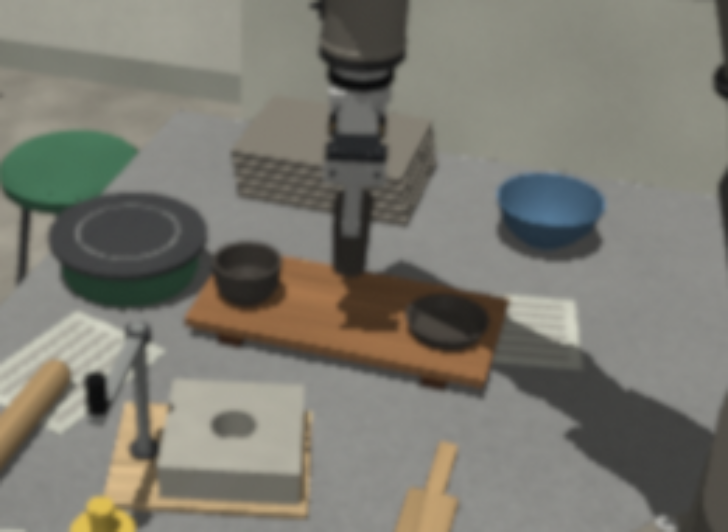

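Call:
step_arm:
  motion:
    - {"xyz":[0,-2,-10],"delta_rot":[0,0,0]}
    - {"xyz":[0,-2,-16],"delta_rot":[0,0,0]}
    - {"xyz":[0,0,-14],"delta_rot":[0,0,0]}
    - {"xyz":[0,0,-9],"delta_rot":[0,0,0]}
    - {"xyz":[0,0,-6],"delta_rot":[0,0,0]}

```text
t: 21.83
eef_pos: [503.4, -326.5, 103.0]
tcp_rot: [3.14, 0.001, -1.32]
ft_force: [-0.8, 0.4, -1.3]
finger_gap: 49.2
```

Call:
step_arm:
  motion:
    - {"xyz":[0,0,-4],"delta_rot":[0,0,0]}
    - {"xyz":[0,0,-2],"delta_rot":[0,0,0]}
    - {"xyz":[0,0,-1.5],"delta_rot":[0,0,0]}
    - {"xyz":[0,0,0],"delta_rot":[0,0,0]}
    - {"xyz":[0,0,0],"delta_rot":[0,0,0]}

```text
t: 22.25
eef_pos: [504.2, -326.9, 97.5]
tcp_rot: [-3.141, -0.0, -1.32]
ft_force: [0.2, -0.1, -0.6]
finger_gap: 49.4
```

Call:
step_arm:
  motion:
    - {"xyz":[0,0,-0.6],"delta_rot":[0,0,0]}
    - {"xyz":[0,0,-0.6],"delta_rot":[0,0,0]}
    - {"xyz":[0,0,0],"delta_rot":[0,0,0]}

```text
t: 22.5
eef_pos: [504.0, -326.8, 96.0]
tcp_rot: [-3.141, -0.0, -1.32]
ft_force: [0.7, 0.3, -0.2]
finger_gap: 49.3
```

Call:
step_arm:
  motion:
    - {"xyz":[0,0,-0.6],"delta_rot":[0,0,0]}
    - {"xyz":[0,0,-0.5],"delta_rot":[0,0,0]}
    - {"xyz":[0,0,0],"delta_rot":[0,0,0]}
    - {"xyz":[0,0,0],"delta_rot":[0,0,0]}

```text
t: 22.83
eef_pos: [504.1, -326.8, 94.9]
tcp_rot: [-3.141, -0.0, -1.32]
ft_force: [-0.6, -0.2, 2.6]
finger_gap: 49.7
```

Call:
step_arm:
  motion:
    - {"xyz":[0,0,0],"delta_rot":[0,0,0]}
    - {"xyz":[0,0,0],"delta_rot":[0,0,0]}
    - {"xyz":[0,0,0],"delta_rot":[0,0,0]}
    - {"xyz":[0,0,0],"delta_rot":[0,0,0]}
    - {"xyz":[0,0,0],"delta_rot":[0,0,0]}
  hand: 0.2

```text
t: 23.25
eef_pos: [503.9, -326.8, 94.7]
tcp_rot: [3.142, 0.0, -1.32]
ft_force: [0.2, -0.2, 0.3]
finger_gap: 74.8
```

Call:
step_arm:
  motion:
    - {"xyz":[0,0,8],"delta_rot":[0,0,0]}
    - {"xyz":[0,0,20],"delta_rot":[0,0,0]}
    - {"xyz":[0,0,35],"delta_rot":[0,0,0]}
    - {"xyz":[0,0,35],"delta_rot":[0,0,0]}
    - {"xyz":[0,0,30],"delta_rot":[0,0,0]}

```text
t: 23.67
eef_pos: [503.9, -327.1, 225.5]
tcp_rot: [-3.141, -0.001, -1.32]
ft_force: [1.1, 0.6, 1.3]
finger_gap: 75.2
```

Call:
step_arm:
  motion:
    - {"xyz":[0,0,20],"delta_rot":[0,0,0]}
    - {"xyz":[0,0,0],"delta_rot":[0,0,0]}
    - {"xyz":[0,0,0],"delta_rot":[0,0,0]}
    - {"xyz":[0,0,0],"delta_rot":[0,0,0]}

```text
t: 24.0
eef_pos: [503.7, -326.6, 242.4]
tcp_rot: [3.141, 0.0, -1.32]
ft_force: [0.4, -0.4, -0.3]
finger_gap: 75.0
```

```bash
python3 c.py 8 cup=32 
python3 -c "
from h import *
im,d=camera('side');cv2.imwrite('pics/s8.png',cv2.resize(im[60:370,60:440],None,fx=1.9,fy=1.9))
P=np.load('P8.npy');Q=P[(P[...,2]>126)&(P[...,2]<138)&(np.hypot(P[...,0]-504,P[...,1]+327)<50)];print(len(Q),cv2.minEnclosingCircle(Q[:,:2].astype(np.float32)),np.median(Q,0),Q.std(0))
for t,z in [('bowl',32),('dish',32),('sprig',5),('core',5),('bar_knob',202),('collar',5)]:print(t,[(round(x['conf'],2),atz('side',*(np.array(x['centre'])*[512,384]),z).round(1)) for x in models.landmark_of('side',t)[:2]])
"
```

```text
24.0 [ 503.7 -326.6  242.4] [ 3.14133056e+00  4.36958948e-04 -1.31995752e+00] 74.99616506507131 [ 0.38335487 -0.39141823 -0.28582298]
cup 0.55 258 172 [ 502.1 -325.8   32. ]
cup 0.28 276 65 [ 637.9 -313.3   32. ]
601 ((503.70440673828125, -326.3948974609375), 24.82406234741211) [ 502.24961069 -327.24227735  131.79691836] [16.21066817 15.59493683  1.53463915]
bowl [(0.96, array([ 620.2, -310.6,   32. ])), (0.46, array([492. , 350.9,  32. ]))]
dish []
sprig [(0.97, array([374.3, 345.5,   5. ])), (0.49, array([746.2, -97.4,   5. ]))]
core [(0.97, array([361.6, 135.4,   5. ])), (0.93, array([477.5, 154.4,   5. ]))]
bar_knob [(0.76, array([628.4, 120.4, 202. ]))]
collar [(0.64, array([582.3, 312.8,   5. ]))]
```

View pics/s8.png

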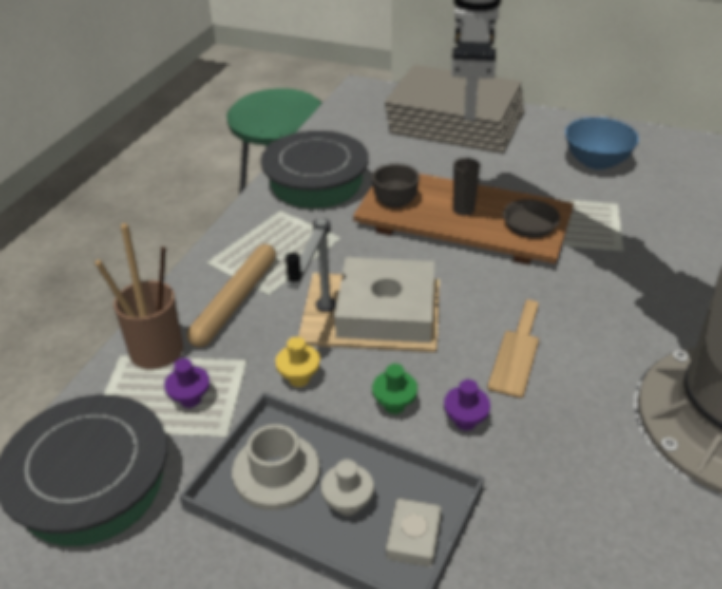

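All parts stand where they should, and the gripper is clear. Handing in.

```bash
python3 -c "
from plant import close_job
print(close_job())"
```

```text
the job is handed in; nothing more can be done
None
```

The mould is taken apart in the order you asked and handed in at about 24 s, but one force reading broke the 120 N wrist limit. **That may fail the job under your rules.** It happened while lowering onto the core: the tool overshot about 4 mm and the open fingertips touched the core's flange. The reading was 183 N at t = 6.08 s. I made every later descent slower, and no later move report showed more than 12 N.

The last camera check, just before handing in, showed:
- **Bar:** open to roughly 1.65 rad, with its knob at about (628, 122).
- **Core:** upright in the tray at about (468, 329). Its knob top reads about z 80, which fits standing on the tray's floor.
- **Collar:** flange-down in the tray at about (577, 319), its flange top at z 19–20, so flat on the floor and clear of the core, the tray's walls and the small block.
- **Beaker:** upright on the ware board at about (504, -326), rim at z 132 as expected, midway between the bowl and the dish.
- **Bowl, dish and small block:** they look unmoved in the picture, and the arm never went near them. In that check the network missed the dish and placed the bowl about 10 mm off its earlier estimates, which I put down to the network's error.

The gripper was well above everything when I handed in.

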